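# Change over the clips on the plate holders

## Robot

A 7-joint arm with a two-finger parallel gripper is mounted at the origin on a cart in front of the work surface, level with it; the furniture and walls round the work are solid. World frame = base frame: x ahead of the robot, y to its left, z up, the work surface at z = 0. Lengths are in mm, angles in rad, forces in N, time in s.
With the tool pointing down it reaches from about 400 to 875 mm from the base axis. Payload 4.4 kg.
Tool frame: the origin (TCP) lies midway between the tips of the shut fingers; the grasp point (between the pads) lies 19 mm behind it; z points along the fingers, y is the line along which they close (so a half turn about z gives the same grasp; the last joint's range is limited). The gripper opens to 85 mm and grips with 20 to 120 N. Pads are 22 mm wide; open, the fingers measure 114 mm over their backs; the gripper's body (76 mm by 85 mm) begins 54 mm behind the grasp point. The pads swing forward as they close: fully open they stand 13 mm farther back than shut.
Start: joints at [-1.368, 0.628, 0.038, 1.517, -0.027, 0.996, -0.02], TCP at [172.598, 626.68, 199.113] pointing down, gripper open.
Joint ranges: [-3.06, 3.06], [-0.37, 2.12], [-1.25, 1.32], [0.18, 2.47], [-1.1, 4.24], [0.23, 1.98], [-2.94, 2.94]. Speed limits (rad/s): [2.57, 2.57, 3.14, 3.14, 3.14, 3.14, 3.14].

## Interface

Orientations are given as [roll, pitch, yaw] about the fixed x, y, z axes, in that order (R = Rz(yaw) Ry(pitch) Rx(roll)).
In Python, from station import r gives the robot as it stands.
- The arm moves only by the tool jog_arm, never from a script. Its argument "commands" is a list of rows, each a list of 2 entries, a list of its own where there are three numbers: the shift along the tool's x, y, z in m, then the turn, a rotation vector about the tool's x, y, z in degrees. In form: [[[x, y, z], [wx, wy, wz]], ...]. A call has 1 to 12 rows; each row is the pose to reach, as a shift and turn from the pose commanded when the call began, along the tool's axes at that moment; what a row does not reach only later rows make up. A row lasts 1/10 s, in which the tool goes at most 50 mm and 8.59 degrees, less where a joint would pass 70% of its speed; a pose out of reach is approached as far as the arm can. A call with a gripper value outside its range is refused whole. "hand" is the closure, from -1 (fully open) to 1 (shut), so that 0 is half open, set as the call begins (left out, the last holds). The fingers move at their own pace and stop on an object; "squeeze" is the grip in N (left out, the last holds). Time passes only in rows, so rows that repeat a pose let the fingers close. It gives the time, the measured TCP pose, the force, the opening and the grip force at its end, in the units of the state.
- r.observe(): the state, without advancing time (a new reading comes with each control period).
- r.snapshot(name): name is "scene" or "top"; returns a dict with "frame" (400x640x3 uint8, red, green, blue), "fx", "fy", "cx", "cy" (pixels), "k1" (the pictures are not rectified: a ray, as slopes to the right and down, at radius r is drawn at 1 + k1 r^2 times it, then the intrinsics apply), "R" (3x3) and "t" (3): a world point X has camera coordinates R X + t. Camera axes: x right, y down, z forward; pixel columns grow to the right and rows downward; lengths in mm; the calibration is good to about 2 mm. A picture is of the moment at which its call begins. There is no depth.
- r.hand_in(): hands the job in; it is judged then, once.
Trained networks look in the newest picture that a camera, given by its name, has taken for a name from the list of things; names that differ only in an ending like _2 or _b are one class to them, and where a whole thing is asked for, a point or a joint stands for the part that bears it (a point fixed in the world has none). Each returns a list of dicts, best first, with "score" (0 to 1); they miss things now and then, are a little off and sometimes report something else, mostly with a low value. They report only what shows in the picture. A call takes as long as a camera call. They do not tell look-alikes from the thing itself.
- r.search_frame(camera, target): "box" ([left, top, width, height] in pixels, round what is visible of it).
- r.cut_out(camera, target): "pixels" (400x640 bool, what is visible of it) and "box" ([left, top, width, height] in pixels, round what is visible of it).
The state is a dict: "t": time; "joints": joint angles; "dq": joint speeds; "tau": joint torques, N m; "eef_pos": TCP position; "ee_rot": TCP orientation; "wrist_force": force on the tool from outside, world axes, zero at the start; "ft_torque": the same for the moment, N m; "width": finger opening in mm; "grip_force": force on a finger pad.
Only numpy, scipy, OpenCV 4.12 (cv2) and the standard library are available. Lean on these libraries where they do the work, as an engineer would, in place of code of your own. Each camera call takes 0.05 s, during which the arm holds its last target. There are 200 camera calls.

## Task

The plate with the three round holes is finished and the plain plate without any hole is next: swing the plain plate's spring clip onto the plate, about square across its front edge, and swing the clip of the plate with the three holes fully clear of it, so that this plate can be lifted straight out. Leave the plate with the long slot clamped as it is, and leave the other two plates lying flat in their holders.

Things in the scene. Friction and masses are not known exactly. Their poses are not given: they have to be found in the camera images.
- blank_plate: plain aluminium plate, no holes, 60x60x4 mm, in a nest (play under 1 mm) on a fixed dark steel holder 116x90x15 mm. Three such holders stand near one another; any plate may be in any place. Origin: centre of its underside, 15 mm above the bench; at yaw 0 (within 0.15 rad) x points away from the robot. Front edge at x -30 mm; the clip's vertical pivot screw at (-53, -18) mm in this frame.
- blank_clip (a joint): angle a of the plain plate's spring clip, rad. 0: clear, strip along plate +y; 1.57: across the edge, along plate +x (clockwise from above). Stops -0.08, 1.70. Black knob, 14 mm diameter, 28 to 60 mm above the bench, at pivot + 34 mm (sin a, cos a) in plate x, y. Nose 46 mm from the pivot, meets the edge at a = 0.35. Stays put; swings with 1 to 4 N, springs up to 6 mm upward. Starts 0 to 0.25.
- drilled_plate: the same plate but with a row of three 11 mm round holes, on its own identical holder and with an identical clip. Same origin and axes: centre of its underside, 15 mm above the bench, x away from the robot at yaw 0. Front edge at x -30 mm; its clip's pivot screw at (-53, -18) mm in this frame.
- drilled_clip (a joint): angle of the three-hole plate's spring clip, rad: the same clip, knob, zero, sense and stops as the plain plate's, measured in its own plate's frame. Starts on the plate, 1.35 to 1.65.
- slotted_clip (a joint): angle of the spring clip on the slotted plate (one slot 9x44 mm, otherwise the same plate, holder and clip), rad, zero and sense as for the others. Starts on the plate, 1.35 to 1.65, and is to stay there.
Not all that is in view belongs to the job. Leave any red or yellow look-alike of the blank_plate alone. Leave any purple look-alike of the part that bears drilled_clip alone.

How it is judged (in metres and radians):
At the end, for the whole second after the job is handed in: Clip angles: plain plate over 1.15 rad (across its edge), three-hole plate under 0.33 rad (wholly off), slotted plate over 1.0 rad (still on); the plain and three-hole plates lie in their nests (moved under 8 mm, tilted under 0.1 rad); these two clips at rest (under 0.1 rad/s) (value of joint blank_clip above 1.15 rad and value of joint drilled_clip below 0.33 rad and value of joint slotted_clip above 1 rad and distance of each of blank_plate, drilled_plate from where it was at the start of the episode below 0.008 m and angle between each of blank_plate, drilled_plate's own z axis and vertical below 0.1 rad and velocity of joint blank_clip between -0.1 and 0.1 rad/s and velocity of joint drilled_clip between -0.1 and 0.1 rad/s); the robot touches nothing.
It also fails if it takes over 40 s, if anything falls off the work surface, if the arm or the gripper's body presses on something with over 40 N, if the wrist force passes 120 N, or if a joint passes its speed limit or range.

## Working session

There is one attempt and no reset: what is moved stays moved. The work goes in short steps, Python scripts to look and compute and a tool call to move; the robot and the scene stay as the last step left them, time stands still between calls to the robot, and variables do not carry over. Pictures are saved under pics/ and viewed, at most 10 in all, crops included, and the job is handed in when it is done.

Besides the shell and the picture viewer there is one more tool, called after ">>>" by a JSON object that holds its "method" and its "body", one argument or row to a line. jog_arm: Moves the arm, as the interface text tells. Its arguments: {"type":"object","properties":{"commands":{"type":"array","items":{"type":"array"}},"hand":{"type":"number"},"squeeze":{"type":"number"}},"required":["commands"]}

```bash
mkdir -p pics; ls
python3 - <<'E'
from station import r
import cv2
for c in("scene","top"):
    s=r.snapshot(c); cv2.imwrite(f"pics/{c}0.png",s["frame"][:,:,::-1]); print(c,s["fx"],s["cx"],s["cy"],s["k1"],s["R"],s["t"])
    for n in("blank_plate","drilled_plate","blank_clip","drilled_clip","slotted_clip"):
        print(n,[(round(d["score"],2),[int(v) for v in d["box"]]) for d in r.search_frame(c,n)])
o=r.observe();print(o["eef_pos"],o["ee_rot"],o["t"])
E
```

```text
pics
scene 491.56576327313775 316.32398293923853 195.6451272767399 -0.14061481201426188 [[ 0.61892562 -0.7854104  -0.00784743]
 [-0.41059591 -0.31501172 -0.85567436]
 [ 0.66958351  0.53282091 -0.51745512]] [-600.88227567  160.35788082 1152.07172935]
blank_plate [(0.69, [187, 197, 23, 14]), (0.54, [299, 170, 20, 15]), (0.52, [263, 167, 25, 15])]
drilled_plate [(0.47, [328, 190, 32, 12])]
blank_clip [(0.41, [291, 166, 16, 16])]
drilled_clip [(0.49, [373, 268, 23, 27]), (0.48, [333, 187, 17, 13])]
slotted_clip []
top 506.17261206172793 324.6128120704437 195.60741127750396 -0.16526813412410643 [[ 0.02456648 -0.99957389 -0.01576449]
 [-0.9894577  -0.02206049 -0.14313211]
 [ 0.14272335  0.01911455 -0.98957803]] [-350.42207955  522.21285586 1211.39205605]
blank_plate [(0.95, [190, 242, 26, 28]), (0.81, [269, 133, 26, 27]), (0.75, [222, 142, 26, 22])]
drilled_plate [(0.81, [324, 144, 28, 24]), (0.21, [268, 158, 26, 11])]
blank_clip [(0.52, [268, 157, 26, 12])]
drilled_clip []
slotted_clip [(0.45, [304, 234, 9, 22])]
[172.62552511 626.65715403 199.11271746] [-3.14157860e+00 -3.97731124e-05  2.87268541e+00] 0.6
```

Run:
```python
import cv2
a=cv2.imread("pics/top0.png");cv2.imwrite("pics/top0c.png",cv2.resize(a[90:290,170:420],(750,600),interpolation=cv2.INTER_CUBIC))
```

```text
(no output)
```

View pics/top0c.png

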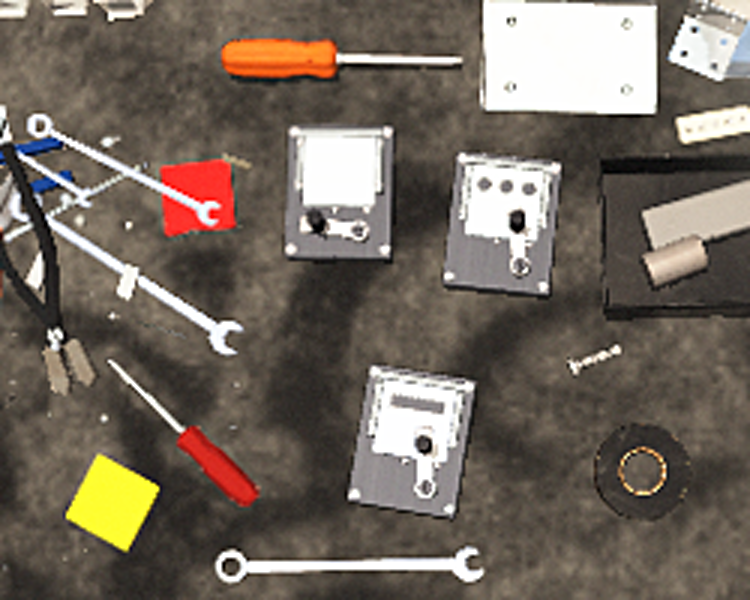

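View pics/scene0.png

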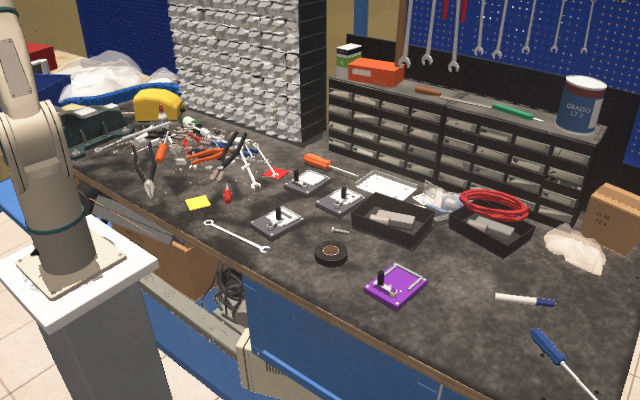

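The blank plate is at about top px (283,147): no holes, clip to the left and clear. The three-hole plate is at (338,157) with its clip on, and the slotted plate is at (309,228). The red and yellow squares and the purple holder are look-alikes. I'll confirm the two targets in an enlarged crop.

Run:
```python
import cv2
a=cv2.imread("pics/top0.png");cv2.imwrite("pics/top0d.png",cv2.resize(a[127:192,262:362],(800,520),interpolation=cv2.INTER_CUBIC))
```

```text
(no output)
```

View pics/top0d.png

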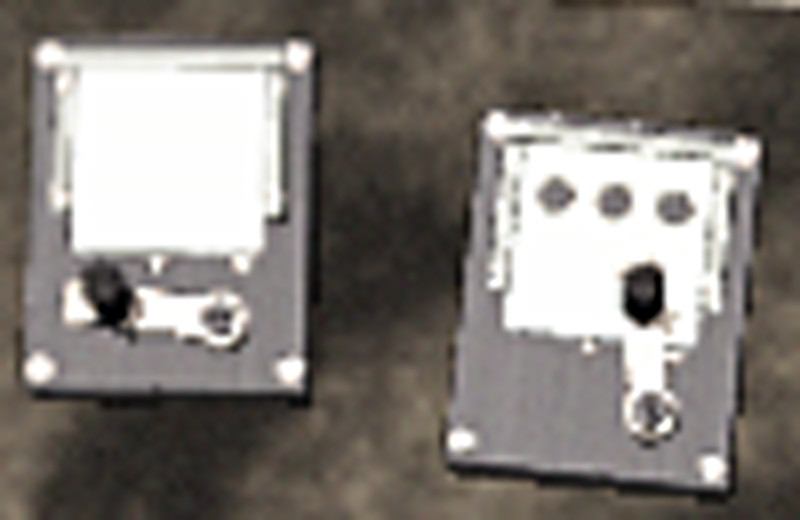

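```bash
cat > h.py <<'E'
import numpy as np,cv2
from station import r
def back(s,p,z):
    K=np.array([[s["fx"],0,s["cx"]],[0,s["fy"],s["cy"]],[0,0,1]]);
    u=cv2.undistortPoints(np.array(p,float).reshape(-1,1,2),K,np.array([s["k1"],0,0,0,0]))[:,0]
    R=np.array(s["R"]);C=-R.T@np.array(s["t"]);d=np.c_[u,np.ones(len(u))]@R
    return (C+d*((z-C[2])/d[:,2])[:,None])[:,:2]
E
python3 - <<'E'
from h import *
s=r.snapshot("top")
R=np.array(s["R"]);print("C",-R.T@s["t"])
D={"blank":([(73,68),(268,68),(263,248),(73,252)],[(48,55),(298,55),(289,370),(40,368)],(222,320),(110,295)),
"drilled":([(525,145),(715,160),(692,343),(505,328)],[(496,123),(744,150),(712,467),(461,440)],(651,413),(645,293))}
f=lambda p:np.array(p)/8+np.array([261.5,126.5])
for n,(c,h,p,k) in D.items():
    P=back(s,f(c),19);H=back(s,f(h),16);pv=back(s,f([p]),24)[0];kn=back(s,f([k]),44)[0]
    yaw=lambda Q:np.arctan2(*( (Q[0]+Q[1]-Q[2]-Q[3])[::-1])), 
    ya=np.arctan2(*(P[0]+P[1]-P[2]-P[3])[::-1]);yb=np.arctan2(*(H[0]+H[1]-H[2]-H[3])[::-1]);lr=(H[0]+H[3]-H[1]-H[2]);yc=np.arctan2(-lr[0],lr[1])
    o=P.mean(0);Y=(yb+yc)/2;M=np.array([[np.cos(Y),-np.sin(Y)],[np.sin(Y),np.cos(Y)]])
    pp=o+M@[-53,-18];d=M.T@(kn-pv)
    print(n,"o",o.round(1),"yaws",ya,yb,yc,"pv seen",pv.round(1),"pred",pp.round(1),"knob",kn.round(1),"a",np.arctan2(*d),np.hypot(*d), np.linalg.norm(P[0]-P[1]),np.linalg.norm(P[1]-P[2]))
E
```

```text
C [ 352.42223781 -361.90770791 1267.98816689]
blank o [ 656.6 -228.1] yaws 0.025800777039209872 0.012288530603738657 0.014477201698724074 pv seen [ 603.7 -247.3] pred [ 603.9 -246.8] knob [ 606.8 -214.1] a 0.10833082203905667 33.35812378880466 62.40114172594907 58.70011361151957
drilled o [ 631.8 -368.3] yaws -0.09400187796351077 -0.08250696163884956 -0.08831962759568472 pv seen [ 576.9 -382.4] pred [ 577.5 -381.7] knob [ 610.9 -379.5] a 1.4005482961880407 34.06925765009808 60.349479413938596 59.527911592381784
```

The poses are consistent: the predicted pivots match the seen ones within 1 mm. Clip angles are about 0.11 (blank) and 1.40 (drilled). I'll start with the drilled clip.

>>> {"method": "jog_arm", "body": {
  "commands": [
    [[-0.394, -0.386, 0], [0, 0, 100]],
    [[-0.394, -0.386, 0], [0, 0, 100]],
    [[-0.394, -0.386, 0], [0, 0, 100]],
    [[-0.394, -0.386, 0], [0, 0, 100]],
    [[-0.394, -0.386, 0], [0, 0, 100]],
    [[-0.394, -0.386, 0], [0, 0, 100]],
    [[-0.394, -0.386, 0], [0, 0, 100]],
    [[-0.394, -0.386, 0], [0, 0, 100]],
    [[-0.394, -0.386, 0], [0, 0, 100]],
    [[-0.394, -0.386, 0], [0, 0, 100]],
    [[-0.394, -0.386, 0], [0, 0, 100]],
    [[-0.394, -0.386, 0], [0, 0, 100]]
  ],
  "hand": 0.25
}}

```text
t: 1.85
eef_pos: [453.8, 142.6, 200.2]
ee_rot: [3.136, 0.0, 1.111]
wrist_force: [-0.5, 0.0, 0.4]
width: 31.7
grip_force: 0.0
```

```bash
cat >> h.py <<'E'
from scipy.spatial.transform import Rotation as Ro
def go(x,y,z,yaw):
    o=r.observe();A=Ro.from_euler("xyz",o["ee_rot"])
    d=A.inv().apply(np.array([x,y,z])-o["eef_pos"])/1000
    w=(A.inv()*Ro.from_euler("xyz",[np.pi,0,yaw])).as_rotvec(degrees=True)
    return d.round(4),w.round(1)
E
python3 -c "
from h import *
o=r.observe();print(o['t'],o['eef_pos'],o['ee_rot'],o['joints'],o['width'])
print(go(611,-379.5,120,.084))"
```

```text
1.85 [453.83076389 142.58886506 200.15835231] [3.13627632e+00 3.80312730e-04 1.11101465e+00] [-0.76922893  0.42700803  0.56436631  2.00039697 -0.31023172  0.79473233
 -0.48622758] 31.748164001926067
(array([-0.3981,  0.3721,  0.0823]), array([ 0.3, -0.1, 58.8]))
```

>>> {"method": "jog_arm", "body": {
  "commands": [
    [[-0.4095, 0.3725, 0.05], [0, 0, 59.8]],
    [[-0.4095, 0.3725, 0.05], [0, 0, 59.8]],
    [[-0.4095, 0.3725, 0.05], [0, 0, 59.8]],
    [[-0.4095, 0.3725, 0.05], [0, 0, 59.8]],
    [[-0.4095, 0.3725, 0.05], [0, 0, 59.8]],
    [[-0.4095, 0.3725, 0.05], [0, 0, 59.8]],
    [[-0.4095, 0.3725, 0.05], [0, 0, 59.8]],
    [[-0.4095, 0.3725, 0.05], [0, 0, 59.8]],
    [[-0.4095, 0.3725, 0.05], [0, 0, 59.8]],
    [[-0.4095, 0.3725, 0.05], [0, 0, 59.8]],
    [[-0.4095, 0.3725, 0.079], [0, 0, 59.8]],
    [[-0.4095, 0.3725, 0.079], [0, 0, 59.8]]
  ]
}}

```text
t: 3.05
eef_pos: [608.8, -384.9, 117.4]
ee_rot: [3.14, 0.003, 0.079]
wrist_force: [-0.5, -0.3, -0.9]
width: 31.9
grip_force: 0.0
```

```bash
python3 -c "
from h import *
for c in ('scene','top'):
    s=r.snapshot(c); f=s['frame'][:,:,::-1]
    x,y,w,h=(300,160,100,75) if c=='scene' else (262,120,100,75)
    cv2.imwrite(f'pics/{c}1.png',cv2.resize(f[y:y+h,x:x+w],(400,300),interpolation=cv2.INTER_CUBIC))
a=np.hstack([cv2.imread('pics/scene1.png'),cv2.imread('pics/top1.png')]);cv2.imwrite('pics/both1.png',a)
o=r.observe();print(o['t'],o['eef_pos'],o['ee_rot'],o['joints'],o['width'])
print(go(611,-379.5,36,.084))"
```

```text
3.15 [ 608.99781596 -381.63949525  117.8231592 ] [-3.14070827  0.00315633  0.08077436] [ 0.18443526  0.91512609  0.69126539  1.38148602 -0.61342118  1.06669789
 -0.50884269] 32.05137201342451
(array([ 0.0024, -0.0019,  0.0818]), array([-0.1,  0.2, -0.2]))
```

View pics/both1.png

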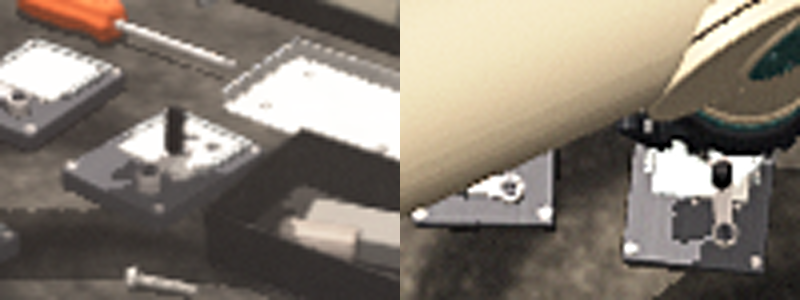

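The scene crop shows the three-hole plate with the knob free, and the top crop shows the gripper above it. No obstruction, so I'll descend.

>>> {"method": "jog_arm", "body": {
  "commands": [
    [[0.002, -0.002, 0.03], [0, 0, 0]],
    [[0.002, -0.002, 0.05], [0, 0, 0]],
    [[0.002, -0.002, 0.07], [0, 0, 0]],
    [[0.002, -0.002, 0.081], [0, 0, 0]],
    [[0.002, -0.002, 0.081], [0, 0, 0]]
  ]
}}

```text
t: 3.65
eef_pos: [612.5, -375.0, 38.1]
ee_rot: [-3.139, 0.001, 0.085]
wrist_force: [-0.2, -0.3, 0.1]
width: 31.9
grip_force: 0.0
```

>>> {"method": "jog_arm", "body": {
  "commands": [
    [[0, 0, 0], [0, 0, 0]],
    [[0, 0, 0], [0, 0, 0]],
    [[0, 0, 0], [0, 0, 0]],
    [[0, 0, 0], [0, 0, 0]]
  ],
  "hand": 0.5
}}

```text
t: 4.05
eef_pos: [613.0, -377.9, 39.9]
ee_rot: [3.141, -0.001, 0.084]
wrist_force: [0.0, 0.3, 0.5]
width: 21.5
grip_force: 0.0
```

```bash
cat >> h.py <<'E'
def arc(c,yaw0,P,py,A):
    for a in A:
        u=np.pi/2-a+py; q=np.array(P)+34*np.array([np.cos(u),np.sin(u)])-c
        y=u; x=[np.cos(yaw0),np.sin(yaw0)]; t=[np.sin(yaw0),-np.cos(yaw0)]
        print("[[%.4f, %.4f, 0], [0,0,%.1f]],"%(q@x/1000,q@t/1000,np.degrees(yaw0-y)))
E
python3 -c "
from h import *
arc([613,-377.5],.084,(577.2,-382),-.087,np.linspace(1.28,0.0,11))"
```

```text
[[-0.0023, -0.0026, 0], [0,0,-6.9]],
[[-0.0031, -0.0069, 0], [0,0,-14.2]],
[[-0.0044, -0.0110, 0], [0,0,-21.5]],
[[-0.0063, -0.0149, 0], [0,0,-28.9]],
[[-0.0086, -0.0186, 0], [0,0,-36.2]],
[[-0.0114, -0.0219, 0], [0,0,-43.5]],
[[-0.0146, -0.0249, 0], [0,0,-50.9]],
[[-0.0181, -0.0274, 0], [0,0,-58.2]],
[[-0.0220, -0.0295, 0], [0,0,-65.5]],
[[-0.0260, -0.0310, 0], [0,0,-72.9]],
[[-0.0303, -0.0320, 0], [0,0,-80.2]],
```

>>> {"method": "jog_arm", "body": {
  "commands": [
    [[-0.0023, -0.0026, 0], [0, 0, -7]],
    [[-0.0031, -0.0069, 0], [0, 0, -14]],
    [[-0.0044, -0.011, 0], [0, 0, -21.5]],
    [[-0.0063, -0.015, 0], [0, 0, -29]],
    [[-0.0086, -0.0186, 0], [0, 0, -36]],
    [[-0.0114, -0.022, 0], [0, 0, -43.5]],
    [[-0.0146, -0.025, 0], [0, 0, -51]],
    [[-0.018, -0.0274, 0], [0, 0, -58]],
    [[-0.022, -0.0295, 0], [0, 0, -65.5]],
    [[-0.026, -0.031, 0], [0, 0, -73]],
    [[-0.0303, -0.032, 0], [0, 0, -80]],
    [[-0.0303, -0.032, 0], [0, 0, -80]]
  ]
}}

```text
t: 5.25
eef_pos: [579.0, -348.9, 39.6]
ee_rot: [3.142, -0.0, 1.479]
wrist_force: [0.1, -0.8, 0.7]
width: 21.2
grip_force: 0.0
```

>>> {"method": "jog_arm", "body": {
  "commands": [
    [[0, 0, 0], [0, 0, 0]],
    [[0, 0, 0], [0, 0, 0]],
    [[0, 0, 0], [0, 0, 0]]
  ]
}}

```text
t: 5.55
eef_pos: [580.0, -348.3, 39.0]
ee_rot: [3.142, 0.0, 1.479]
wrist_force: [-0.3, -0.3, 0.1]
width: 21.7
grip_force: 0.0
```

Now I'll open the fingers (to about 32 mm), lift, and look.

>>> {"method": "jog_arm", "body": {
  "commands": [
    [[0, 0, 0], [0, 0, 0]],
    [[0, 0, 0], [0, 0, 0]],
    [[0, 0, 0], [0, 0, 0]],
    [[0, 0, -0.03], [0, 0, 0]],
    [[0, 0, -0.08], [0, 0, 0]],
    [[0, 0, -0.08], [0, 0, 0]],
    [[0, 0, -0.08], [0, 0, 0]]
  ],
  "hand": 0.25
}}

```text
t: 6.25
eef_pos: [580.6, -348.9, 120.7]
ee_rot: [3.139, 0.001, 1.48]
wrist_force: [-0.4, 0.3, -1.2]
width: 32.0
grip_force: 0.0
```

```bash
python3 -c "
from h import *
L=[]
for c in ('scene','top'):
    s=r.snapshot(c); f=s['frame'][:,:,::-1]
    x,y,w,h=(260,140,100,100) if c=='scene' else (262,110,100,100)
    L.append(cv2.resize(f[y:y+h,x:x+w],(400,400),interpolation=cv2.INTER_CUBIC))
cv2.imwrite('pics/both2.png',np.hstack(L))
o=r.observe();print(o['t'],o['eef_pos'],o['ee_rot'])
print(go(607,-213.5,120,1.473))"
```

```text
6.35 [ 579.05908346 -347.5835619   118.13835335] [-3.13999856e+00 -1.10565321e-03  1.48004994e+00]
(array([ 0.1361,  0.0157, -0.0017]), array([-0.1, -0.1,  0.4]))
```

View pics/both2.png

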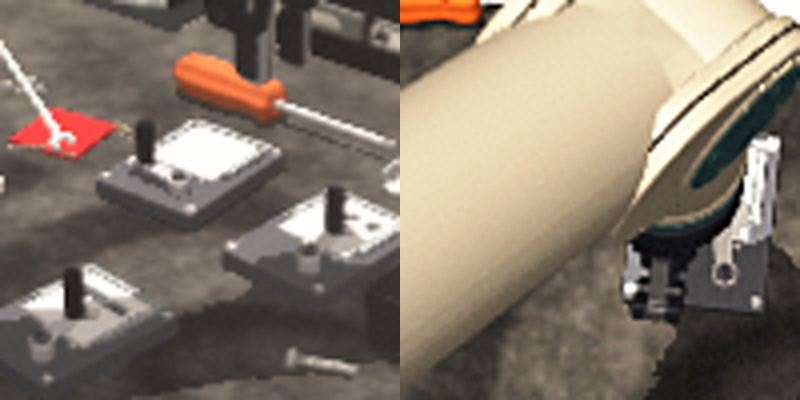

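```bash
cat >> h.py <<'E'
def proj(s,X):
    K=np.array([[s["fx"],0,s["cx"]],[0,s["fy"],s["cy"]],[0,0,1]])
    return cv2.projectPoints(np.array(X,float).reshape(-1,1,3),cv2.Rodrigues(np.array(s["R"]))[0],np.array(s["t"],float),K,np.array([s["k1"],0,0,0,0]))[0][:,0].round(1)
E
python3 -c "
from h import *
X=[r.observe()['eef_pos'],[611,-379.5,60],[611,-379.5,28],[577,-382,24],[577,-348,60],[607,-213.5,60],[604,-247,24]]
for c in ('scene','top'):
    s=r.snapshot(c); print(c,proj(s,X).tolist())
    cv2.imwrite(f'pics/{c}3.png',s['frame'][:,:,::-1])
"
```

```text
scene [[327.6, 169.4], [344.0, 187.4], [343.8, 197.5], [337.2, 204.3], [327.1, 188.9], [296.2, 170.3], [304.8, 185.1]]
top [[328.7, 169.7], [342.3, 161.7], [342.0, 164.4], [342.7, 178.1], [329.0, 175.2], [274.3, 162.0], [289.1, 166.4]]
```

View pics/scene3.png

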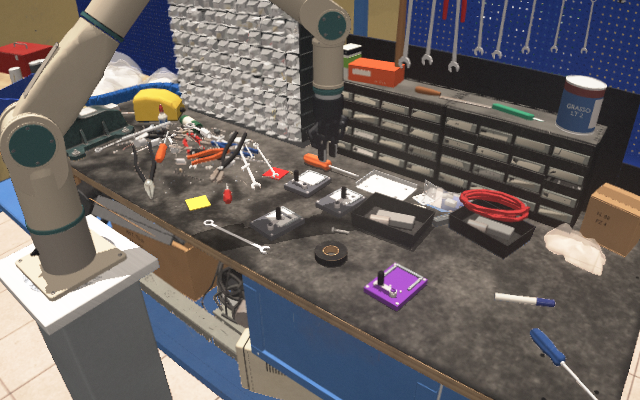

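```bash
python3 -c "
from h import *
a=cv2.imread('pics/scene3.png')[100:200,285:385];b=cv2.imread('pics/top3.png')[115:215,280:380]
cv2.imwrite('pics/both3.png',np.hstack([cv2.resize(q,(400,400),interpolation=cv2.INTER_CUBIC) for q in(a,b)]))
"
```

```text
(no output)
```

View pics/both3.png

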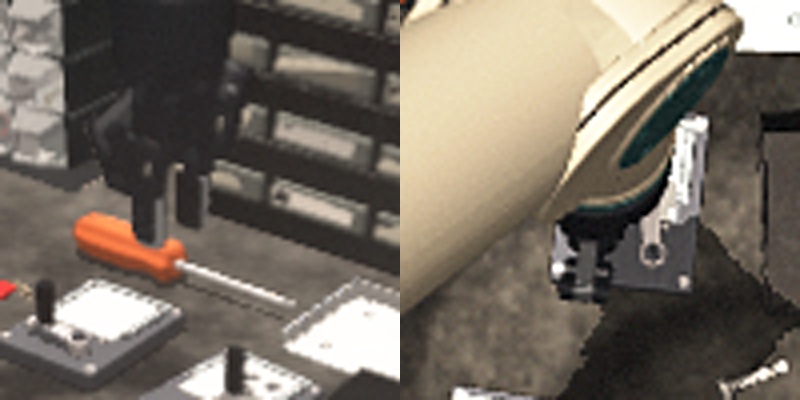

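The crops show the drilled clip still across the plate (knob at scene px 344,187, strip up in the top view). The fingertips sit at about (327,159), but the TCP projects to (328,169). So the tips are about 30 mm higher than assumed and passed over the knob. Next I'll go above the blank knob and compare the tip height there.

>>> {"method": "jog_arm", "body": {
  "commands": [
    [[0.05, 0.005, 0], [0, 0, 0]],
    [[0.1, 0.01, 0], [0, 0, 0]],
    [[0.1364, 0.0151, 0], [0, 0, 0.6]],
    [[0.1364, 0.0151, 0.03], [0, 0, 0.6]],
    [[0.1364, 0.0151, 0.06], [0, 0, 0.6]],
    [[0.1364, 0.0151, 0.075], [0, 0, 0.6]],
    [[0.1364, 0.0151, 0.075], [0, 0, 0.6]],
    [[0.1364, 0.0151, 0.075], [0, 0, 0.6]]
  ]
}}

```text
t: 7.25
eef_pos: [607.1, -214.6, 44.2]
ee_rot: [-3.141, 0.0, 1.469]
wrist_force: [-0.2, 0.1, 0.0]
width: 32.0
grip_force: 0.0
```

```bash
python3 -c "
from h import *
o=r.observe();e=o['eef_pos'];print(o['t'],e,o['ee_rot'],o['wrist_force'])
s=r.snapshot('scene');L=[]
print(proj(s,[e,e+[0,0,30],[607,-213.5,60]]).tolist())
f=s['frame'][:,:,::-1];f2=r.snapshot('top')['frame'][:,:,::-1]
cv2.imwrite('pics/both4.png',np.hstack([cv2.resize(q,(400,400),interpolation=cv2.INTER_CUBIC) for q in(f[130:210,255:335],f2[115:195,250:330])]))
"
```

```text
7.25 [ 607.09033239 -214.58397038   44.15650401] [-3.14140273e+00  3.62481601e-04  1.46863324e+00] [-0.21515634  0.06049805  0.02500673]
[[296.6, 175.2], [296.3, 166.0], [296.2, 170.3]]
```

View pics/both4.png

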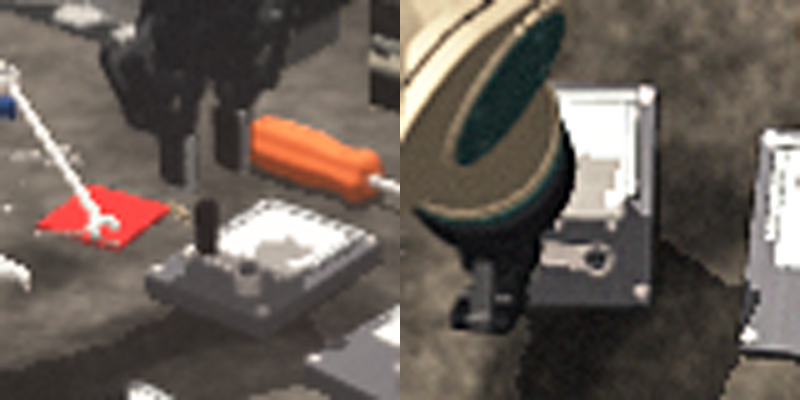

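The tips are at scene px (291,168) and (302,164), midpoint (296,166), just above the knob top at (296,170.6). They are centred over the knob but about 30 mm above the reported TCP. I'll lower in steps while watching force.

>>> {"method": "jog_arm", "body": {
  "commands": [
    [[0, 0, 0.008], [0, 0, 0]],
    [[0, 0, 0.016], [0, 0, 0]],
    [[0, 0, 0.022], [0, 0, 0]],
    [[0, 0, 0.022], [0, 0, 0]]
  ]
}}

```text
t: 7.75
eef_pos: [606.2, -213.4, 20.9]
ee_rot: [-3.139, -0.001, 1.47]
wrist_force: [-0.2, 1.5, 0.6]
width: 32.0
grip_force: 0.0
```

```bash
python3 -c "
from h import *
o=r.observe();e=o['eef_pos'];print(o['t'],e,o['ee_rot'],o['wrist_force'])
s=r.snapshot('scene')
f=s['frame'][:,:,::-1]
cv2.imwrite('pics/s5.png',cv2.resize(f[140:200,260:340],(800,600),interpolation=cv2.INTER_CUBIC))
"
```

```text
7.75 [ 606.20537326 -213.37831798   20.86275884] [-3.13948271e+00 -6.71163707e-04  1.46951999e+00] [-0.16345704  1.50531238  0.61607013]
```

View pics/s5.png

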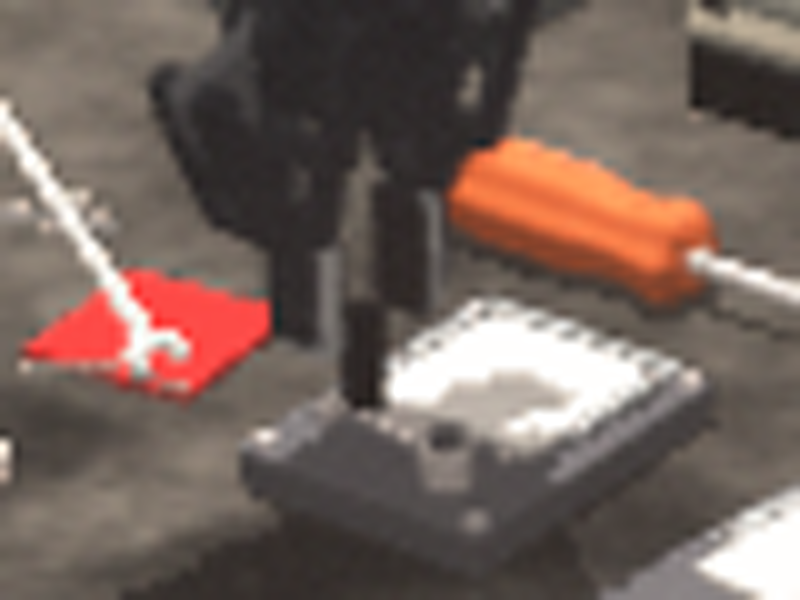

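The tips (mid about px 295.5,172) are now just below the knob's top, straddling it with no force. I'll go lower carefully.

>>> {"method": "jog_arm", "body": {
  "commands": [
    [[0, 0, 0.003], [0, 0, 0]],
    [[0, 0, 0.006], [0, 0, 0]],
    [[0, 0, 0.006], [0, 0, 0]]
  ]
}}

```text
t: 8.1
eef_pos: [606.8, -213.7, 15.7]
ee_rot: [-3.141, -0.0, 1.469]
wrist_force: [0.1, 0.3, -1.1]
width: 32.1
grip_force: 0.0
```

>>> {"method": "jog_arm", "body": {
  "commands": [
    [[0, 0, 0.003], [0, 0, 0]],
    [[0, 0, 0.005], [0, 0, 0]],
    [[0, 0, 0.005], [0, 0, 0]]
  ]
}}

```text
t: 8.4
eef_pos: [606.9, -213.7, 10.7]
ee_rot: [-3.141, -0.0, 1.47]
wrist_force: [-0.8, 0.1, -0.9]
width: 31.6
grip_force: 0.0
```

>>> {"method": "jog_arm", "body": {
  "commands": [
    [[0, 0, 0], [0, 0, 0]],
    [[0, 0, 0], [0, 0, 0]],
    [[0, 0, 0], [0, 0, 0]],
    [[0, 0, 0], [0, 0, 0]],
    [[0, 0, 0], [0, 0, 0]],
    [[0, 0, 0], [0, 0, 0]]
  ],
  "hand": 1,
  "squeeze": 20
}}

```text
t: 9.0
eef_pos: [607.4, -213.8, 11.2]
ee_rot: [3.141, -0.0, 1.47]
wrist_force: [1.6, -0.1, -0.3]
width: 12.6
grip_force: 20.0
```

>>> {"method": "jog_arm", "body": {
  "commands": [
    [[0, 0, 0], [0, 0, 0]],
    [[0, 0, 0], [0, 0, 0]],
    [[0, 0, 0], [0, 0, 0]]
  ],
  "hand": 0.5
}}

```text
t: 9.3
eef_pos: [606.8, -214.0, 11.0]
ee_rot: [-3.141, 0.0, 1.469]
wrist_force: [-0.5, 0.2, -0.3]
width: 21.3
grip_force: 0.0
```

```bash
python3 -c "
from h import *
arc([606.9,-213.6],1.4705,(603.8,-247),.014,np.linspace(.2,1.62,12))"
```

```text
[[0.0003, 0.0032, 0], [0,0,4.9]],
[[-0.0003, 0.0075, 0], [0,0,12.3]],
[[-0.0015, 0.0117, 0], [0,0,19.7]],
[[-0.0033, 0.0157, 0], [0,0,27.1]],
[[-0.0055, 0.0195, 0], [0,0,34.5]],
[[-0.0082, 0.0230, 0], [0,0,41.9]],
[[-0.0114, 0.0260, 0], [0,0,49.3]],
[[-0.0149, 0.0287, 0], [0,0,56.7]],
[[-0.0187, 0.0308, 0], [0,0,64.1]],
[[-0.0227, 0.0325, 0], [0,0,71.5]],
[[-0.0270, 0.0336, 0], [0,0,78.9]],
[[-0.0313, 0.0342, 0], [0,0,86.3]],
```

The grip stopped at 12.6 mm, so the knob is between the pads. Loosened now; sweeping the arc.

>>> {"method": "jog_arm", "body": {
  "commands": [
    [[0.0003, 0.003, -0.004], [0, 0, 5]],
    [[-0.0003, 0.0075, -0.004], [0, 0, 12]],
    [[-0.0015, 0.0117, -0.004], [0, 0, 19.5]],
    [[-0.0033, 0.0157, -0.004], [0, 0, 27]],
    [[-0.0055, 0.0195, -0.004], [0, 0, 34.5]],
    [[-0.0082, 0.023, -0.004], [0, 0, 42]],
    [[-0.0114, 0.026, -0.004], [0, 0, 49.5]],
    [[-0.015, 0.0287, -0.004], [0, 0, 57]],
    [[-0.0187, 0.0308, -0.004], [0, 0, 64]],
    [[-0.0227, 0.0325, -0.004], [0, 0, 71.5]],
    [[-0.027, 0.0336, -0.004], [0, 0, 79]],
    [[-0.0313, 0.0342, -0.004], [0, 0, 86]]
  ]
}}

```text
t: 10.5
eef_pos: [637.3, -245.0, 14.7]
ee_rot: [-3.136, 0.002, -0.035]
wrist_force: [-1.8, 4.8, 3.6]
width: 21.3
grip_force: 2.3
```

>>> {"method": "jog_arm", "body": {
  "commands": [
    [[0, 0, 0], [0, 0, 0]],
    [[0, 0, 0], [0, 0, 0]],
    [[0, 0, 0], [0, 0, 0]],
    [[0, 0, 0], [0, 0, 0]]
  ]
}}

```text
t: 10.9
eef_pos: [638.3, -248.3, 15.0]
ee_rot: [-3.142, -0.001, -0.03]
wrist_force: [0.8, 2.3, -0.3]
width: 21.6
grip_force: 1.0
```

>>> {"method": "jog_arm", "body": {
  "commands": [
    [[0, 0, 0], [0, 0, 0]],
    [[0, 0, 0], [0, 0, 0]],
    [[0, 0, 0], [0, 0, 0]],
    [[0, 0, -0.03], [0, 0, 0]],
    [[0, 0, -0.07], [0, 0, 0]],
    [[0, 0, -0.075], [0, 0, 0]],
    [[-0.0228, 0.05, -0.075], [0, 0, -6.6]],
    [[-0.0228, 0.1, -0.075], [0, 0, -6.6]],
    [[-0.0228, 0.1321, -0.075], [0, 0, -6.6]],
    [[-0.0228, 0.1321, -0.075], [0, 0, -6.6]],
    [[-0.0228, 0.1321, -0.05], [0, 0, -6.6]],
    [[-0.0228, 0.1321, -0.03], [0, 0, -6.6]]
  ],
  "hand": 0.25
}}

```text
t: 12.1
eef_pos: [611.0, -379.7, 44.3]
ee_rot: [-3.141, -0.001, 0.083]
wrist_force: [0.2, 0.1, -0.6]
width: 32.3
grip_force: 0.0
```

>>> {"method": "jog_arm", "body": {
  "commands": [
    [[0, 0, 0], [0, 0, 0]],
    [[0, 0, 0.01], [0, 0, 0]],
    [[0, 0, 0.02], [0, 0, 0]],
    [[0, 0, 0.026], [0, 0, 0]],
    [[0, 0, 0.026], [0, 0, 0]]
  ]
}}

```text
t: 12.6
eef_pos: [610.6, -379.2, 18.2]
ee_rot: [-3.141, 0.001, 0.084]
wrist_force: [-1.3, -0.3, 0.3]
width: 31.9
grip_force: 0.0
```

>>> {"method": "jog_arm", "body": {
  "commands": [
    [[0, 0, 0], [0, 0, 0]],
    [[0, 0, 0], [0, 0, 0]],
    [[0, 0, 0], [0, 0, 0]],
    [[0, 0, 0], [0, 0, 0]],
    [[0, 0, 0], [0, 0, 0]]
  ],
  "hand": 0.5
}}

```text
t: 13.1
eef_pos: [611.1, -379.8, 19.3]
ee_rot: [3.141, -0.0, 0.084]
wrist_force: [-0.6, 0.4, 0.8]
width: 21.0
grip_force: 0.0
```

```bash
python3 -c "
from h import *
arc([611,-379.5],.084,(577.2,-382),-.087,np.linspace(1.28,-.02,12))"
```

```text
[[-0.0001, -0.0044, 0], [0,0,-6.9]],
[[-0.0008, -0.0084, 0], [0,0,-13.6]],
[[-0.0020, -0.0122, 0], [0,0,-20.4]],
[[-0.0036, -0.0159, 0], [0,0,-27.2]],
[[-0.0057, -0.0193, 0], [0,0,-33.9]],
[[-0.0081, -0.0225, 0], [0,0,-40.7]],
[[-0.0109, -0.0254, 0], [0,0,-47.5]],
[[-0.0140, -0.0279, 0], [0,0,-54.3]],
[[-0.0174, -0.0301, 0], [0,0,-61.0]],
[[-0.0210, -0.0318, 0], [0,0,-67.8]],
[[-0.0248, -0.0331, 0], [0,0,-74.6]],
[[-0.0288, -0.0340, 0], [0,0,-81.3]],
```

>>> {"method": "jog_arm", "body": {
  "commands": [
    [[-0.0001, -0.0044, 0.003], [0, 0, -7]],
    [[-0.0008, -0.0084, 0.003], [0, 0, -13.5]],
    [[-0.002, -0.0122, 0.003], [0, 0, -20.5]],
    [[-0.0036, -0.0159, 0.003], [0, 0, -27]],
    [[-0.0057, -0.0193, 0.003], [0, 0, -34]],
    [[-0.0081, -0.0225, 0.003], [0, 0, -40.5]],
    [[-0.0109, -0.0254, 0.003], [0, 0, -47.5]],
    [[-0.014, -0.028, 0.003], [0, 0, -54]],
    [[-0.0174, -0.03, 0.003], [0, 0, -61]],
    [[-0.021, -0.0318, 0.003], [0, 0, -68]],
    [[-0.0248, -0.0331, 0.004], [0, 0, -74.5]],
    [[-0.0288, -0.034, 0.005], [0, 0, -81]]
  ]
}}

```text
t: 14.3
eef_pos: [580.6, -348.6, 14.7]
ee_rot: [3.139, 0.001, 1.502]
wrist_force: [1.1, 0.2, 1.4]
width: 21.4
grip_force: 0.7
```

>>> {"method": "jog_arm", "body": {
  "commands": [
    [[0, 0, 0], [0, 0, 0]],
    [[0, 0, 0], [0, 0, 0]],
    [[0, 0, 0], [0, 0, 0]]
  ]
}}

```text
t: 14.6
eef_pos: [579.5, -348.5, 14.1]
ee_rot: [-3.141, 0.0, 1.496]
wrist_force: [0.4, 0.1, 0.3]
width: 21.2
grip_force: 0.1
```

>>> {"method": "jog_arm", "body": {
  "commands": [
    [[0, 0, 0], [0, 0, 0]],
    [[0, 0, 0], [0, 0, 0]],
    [[0, 0, 0], [0, 0, 0]],
    [[0, 0, -0.04], [0, 0, 0]],
    [[0, 0, -0.085], [0, 0, 0]],
    [[0, 0, -0.13], [0, 0, 0]],
    [[0.05, 0, -0.15], [0, 0, 0]],
    [[0.1, 0, -0.15], [0, 0, 0]],
    [[0.15, 0, -0.15], [0, 0, 0]],
    [[0.2, 0, -0.15], [0, 0, 0]],
    [[0.25, 0, -0.15], [0, 0, 0]],
    [[0.3, 0, -0.15], [0, 0, 0]]
  ],
  "hand": 0.25
}}

```text
t: 15.8
eef_pos: [601.1, -50.6, 164.3]
ee_rot: [3.141, -0.0, 1.497]
wrist_force: [1.7, 0.6, -0.6]
width: 31.9
grip_force: 0.0
```

>>> {"method": "jog_arm", "body": {
  "commands": [
    [[0.05, 0, 0], [0, 0, 0]],
    [[0.1, 0, 0], [0, 0, 0]],
    [[0.15, 0, 0], [0, 0, 0]],
    [[0.2, 0, 0], [0, 0, 0]],
    [[0.2, 0, 0], [0, 0, 0]],
    [[0.2, 0, 0], [0, 0, 0]]
  ]
}}

```text
t: 16.4
eef_pos: [615.4, 148.7, 163.7]
ee_rot: [-3.141, 0.0, 1.501]
wrist_force: [0.2, -1.1, -0.3]
width: 32.0
grip_force: 0.0
```

```bash
python3 -c "
from h import *
L=[]
for c in ('scene','top'):
    s=r.snapshot(c); f=s['frame'][:,:,::-1]
    x,y,w,h=(250,150,120,90) if c=='scene' else (255,125,120,90)
    L.append(cv2.resize(f[y:y+h,x:x+w],(400,300) if 0 else (800,600),interpolation=cv2.INTER_CUBIC)[:, :])
cv2.imwrite('pics/both6.png',np.vstack([cv2.resize(L[1],(533,400),interpolation=cv2.INTER_AREA),cv2.resize(L[0],(533,400),interpolation=cv2.INTER_AREA)[100:300]]))
o=r.observe();print(o['t'],o['eef_pos'])"
```

```text
16.5 [615.86266672 144.9013433  164.13888371]
```

View pics/both6.png

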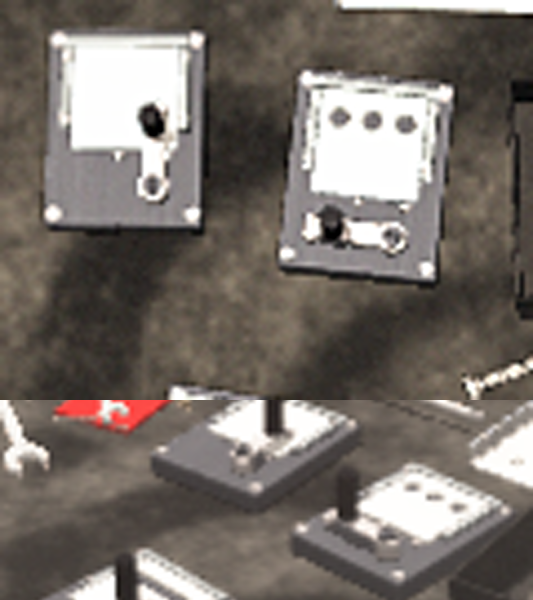

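The last picture shows the blank clip across its front edge (knob px 289,152, pivot 289,167). The drilled clip is swung clear (knob 329.5,175, pivot 343.5,178.5, a about 0). All plates lie flat and the slotted clip is still on.

```bash
python3 -c "
from station import r
print(r.hand_in())"
```

```text
the job is handed in; nothing more can be done
None
```

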